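Read a unit's code with a touch code reader

ROBOT

A 7-joint arm with a two-finger parallel gripper is mounted at the origin on the work surface. World frame = base frame: x ahead of the robot, y to its left, z up, the work surface at z = 0. Lengths are in m, angles in rad, forces in N, time in s.
With the tool pointing down it reaches from about 0.4 to 0.85 m from the base axis. Payload 10.4 kg.
Tool frame: the origin (TCP) lies at the very end of the fingers, on their centre line; the grasp point (between the pads) lies 19 mm behind it; z points along the fingers, y is the line along which they close (so a half turn about z gives the same grasp; the last joint's range is limited). The gripper opens to 87 mm and grips with 3 to 60 N. Pads are 19 mm wide; open, the fingers measure 117 mm over their backs; the gripper's body (75 mm by 190 mm) begins 51 mm behind the grasp point.
Start: joints at [1.192, 0.332, -0.065, 1.46, 0.022, 1.35, -0.088], TCP at [0.218, -0.586, 0.223] pointing down, gripper open.
Joint ranges: [-2.6, 2.6], [-0.5, 2.12], [-1.47, 1.34], [0.16, 2.42], [-1.27, 4.41], [0.06, 2.06], [-2.6, 2.6]. Speed limits (rad/s): [2.22, 2.22, 2.79, 2.79, 3.14, 3.14, 3.14].

INTERFACE

Orientations are given as a unit quaternion [x, y, z, w].
In Python, from bench import r gives the robot as it stands.
- The arm moves only by the shell command python3 -m crank 'ROWS' [FORCE]. ROWS is JSON, a list that holds one entry, the list of rows, each a list of 5 numbers: the shift along the tool's x, y, z in mm, then the turn about the tool's z in degrees, then the opening, from -1 (shut) to 1 (fully open). A call has 1 to 20 rows; each row is the pose to reach, as a shift and turn from the pose commanded when the call began, along the tool's axes at that moment; what a row does not reach only later rows make up. A row lasts 1/10 s, in which the tool goes at most 50 mm and 8.59 degrees, less where a joint would pass 70% of its speed; a pose out of reach is approached as far as the arm can. A call with a gripper value outside its range is refused whole. The fingers move at their own pace and stop on an object; FORCE is the grip in N (left out, the last holds). Time passes only in rows, so rows that repeat a pose let the fingers close. It gives the time, the measured TCP pose, the force, the opening and the grip force at its end, in the units of the state.
- r.read_state(): the state, without advancing time (a new reading comes with each control period).
- r.camera(name): name is "side" or "top"; returns a dict with "image" (480x640x3 uint8, red, green, blue), "vfov" (degrees; the focal length in pixels is half the picture's height over the tangent of half this angle, whatever the lens; pixels are square), "cx", "cy" (the principal point, pixels), "eye" and "attitude" of the camera in the world. Camera axes: x right, y down, z forward; pixel columns grow to the right and rows downward; lengths in m; the calibration is good to about 2 mm. A picture is of the moment at which its call begins. There is no depth.
- r.close_job(): hands the job in; it is judged then, once.
The state is a dict: "time": time; "joint_positions": joint angles; "joint_vel": joint speeds; "joint_torque": joint torques, N m; "ee_pos": TCP position; "eef_rot": TCP orientation; "ft_force": force on the tool from outside, world axes, zero at the start; "torque": the same for the moment, N m; "width": finger opening in m; "grip_force": force on a finger pad.
Only numpy, scipy, OpenCV 4.12 (cv2) and the standard library are available. Lean on these libraries where they do the work, as an engineer would, in place of code of your own. Each camera call takes 0.05 s, during which the arm holds its last target. There are 200 camera calls.

TASK

Take the code reader out of its dock and read the label on the unit with the cooling fins: set the reader's nose squarely on the middle of the label, press gently until the sprung nose is about half way in, and hold it steady there for two seconds. Then set the reader back upright in its dock, lowering it rather than dropping it. Do not touch the other unit, and leave everything else where it is.

Things in the scene. Friction and masses are not known exactly. Their poses are not given: they have to be found in the camera images.
- reader: Touch code reader: white round wand 150 mm long, standing on its nose in the dock. Origin at the centre of the nose's mouth with the nose fully out; z from nose to tail. Barrel 32 mm in diameter from 48 to 145 mm above the origin (grip it about 115 mm up); grey collar 37 mm in diameter from 36 to 48 mm; black rubber nose 38 mm in diameter. 0.15 kg.
- nose_tip (a point): Centre of the flat mouth of the reader's nose (38 mm in diameter); moves with the sprung nose. z points from the mouth back along the wand.
- nose (a joint): How far the sprung nose is pushed in: 0 fully out, 0.009 m fully in. The spring needs about 2 N to start and 0.7 N more per mm, so half way in is about 5 N.
- dock: Black round cup, 62 mm outside, 54 mm inside, 28 mm high, with a grey foot 84 mm across. Origin under its centre. Fixed to the bench.
- dock_in (a point): Centre of the dock cup's inner floor, 6 mm above the bench.
- fin_holder: Tilting work holder with the finned unit, fixed: base 130 x 120 x 12 mm, origin under its centre; pivot 100 mm up; the plate leans 15 to 28 degrees towards the robot. Clamped grey unit 104 mm (slope) x 90 x 28 mm. On the upper part of its face: a block of seven aluminium fins, 36 x 80 mm, 21 mm high. The two holders may change places.
- fin_holder_label (a point): Centre of the finned unit's label (26 mm paper square with a 16 mm square code, 20 mm down the slope from the face's middle) for a unit clamped at middling height. The true face lies up to 6 mm nearer or further along z, differing every time and not reported: feel for it. z points straight out of the face, up and towards the robot; x up the slope, y across.
- can_holder: Tilting work holder with the other unit, fixed: base 130 x 120 x 12 mm, origin under its centre; pivot 100 mm up; the plate leans 15 to 28 degrees towards the robot. Clamped grey unit 104 mm (slope) x 90 x 28 mm. On the upper part of its face: two round aluminium cans, 26 mm across, 20 mm high; it has a like label. Leave it alone.
- cup: Bystander: loose clear plastic cup, 64 mm across, 75 mm high. Origin under its centre.
- tape: Bystander: loose roll of amber tape lying flat, 84 mm across, 18 mm high. Origin under its centre.
- jar: Bystander: loose clear jar with a steel cap, 52 mm across, 50 mm high. Origin under its centre.
Not all that is in view belongs to the job. Leave any blue, green or red look-alike of the reader alone.

How it is judged:
By the outcome, as a careful person would: the job done as asked, in the order asked, and still so for the second after the job is handed in, with the robot touching nothing.
It also fails if it takes over 54 s, if anything falls off the work surface, if the arm or the gripper's body presses on something with over 40 N, if the wrist force passes 120 N, or if a joint passes its speed limit or range.

## Working session

There is one attempt and no reset: what is moved stays moved. The work goes in short steps, Python scripts to look and compute and a shell command to move; the robot and the scene stay as the last step left them, time stands still between calls to the robot, and variables do not carry over. Pictures are saved under pics/ and viewed, at most 13 in all, crops included, and the job is handed in when it is done.

```bash
ls; mkdir -p pics; python3 - <<'E'
from bench import r
import cv2
for n in("side","top"):
    c=r.camera(n); cv2.imwrite(f"pics/{n}0.png",c["image"][:,:,::-1]); print(n,{k:v for k,v in c.items() if k!="image"})
print(r.read_state())
E
```

```text
pics
side {'vfov': 42.19826835853338, 'cx': 307.5293675319134, 'cy': 245.82613629066026, 'eye': array([-0.18521936,  0.64195911,  1.07571504]), 'attitude': array([-0.39818042,  0.83165304, -0.35205592,  0.1608173 ])}
top {'vfov': 48.82075993454415, 'cx': 319.13319584761865, 'cy': 236.44594022106247, 'eye': array([0.49674213, 0.01317733, 1.20915665]), 'attitude': array([ 0.70829024, -0.70488279,  0.03382701, -0.01791411])}
{'time': 0.1, 'joint_positions': array([ 1.19237107,  0.33280185, -0.06471262,  1.4608881 ,  0.02156106,
        1.34988281, -0.08853939]), 'joint_vel': array([-0.00114734, -0.00316932, -0.00119989, -0.00110027, -0.00095207,
       -0.00057212, -0.00077944]), 'joint_torque': array([ 1.58505369e-03, -6.24548435e+01,  2.51035939e-02, -3.90714169e+01,
       -6.12741220e-02,  3.66235035e-02,  4.67553787e-05]), 'ee_pos': array([ 0.21761908, -0.58550912,  0.22182308]), 'eef_rot': array([ 9.84216476e-01,  1.76967553e-01, -1.22140638e-04, -6.31754242e-04]), 'ft_force': array([-0.05697174,  1.10380201,  0.80044993]), 'torque': array([ 0.00219491, -0.02644686, -0.03132117]), 'grip_force': 0.0, 'width': 0.08675527746755557}
```

View pics/side0.png

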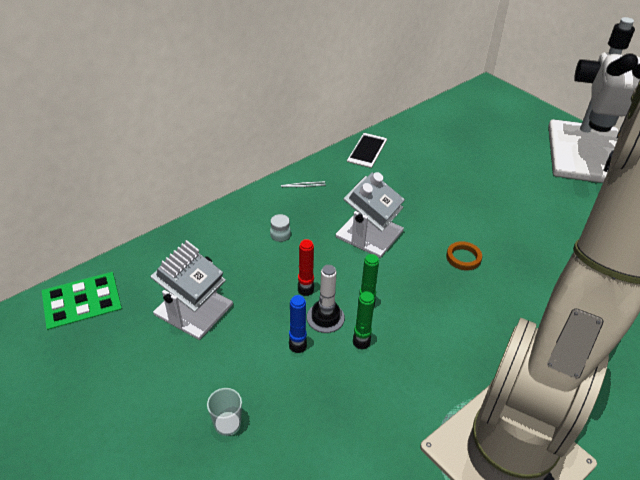

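View pics/top0.png

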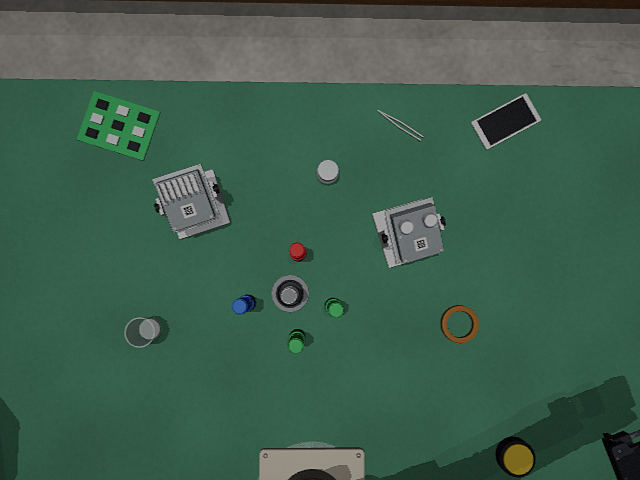

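The side view shows the white reader at (328,290) in its dock. The finned unit is at (188,275) with its label at (200,275). In the top view the reader is at (290,293), the finned unit's label at (188,211), and decoys stand around the reader. I'll zoom in to get the corners.

```bash
python3 - <<'E'
import cv2,numpy as np
t=cv2.imread("pics/top0.png");s=cv2.imread("pics/side0.png")
def crop(i,x,y,n=80,k=5):
    c=cv2.resize(i[y:y+n,x:x+n],None,fx=k,fy=k,interpolation=cv2.INTER_CUBIC)
    for j in range(0,n,10):
        cv2.putText(c,str(x+j),(j*k,8),0,.3,(0,255,255)); cv2.putText(c,str(y+j),(0,j*k+4),0,.3,(0,255,255))
        c[::, j*k]=c[::, j*k]//2+64; c[j*k]=c[j*k]//2+64
    return c
cv2.imwrite("pics/z1.png",np.hstack([crop(t,150,160),crop(s,150,235,)]))
cv2.imwrite("pics/z2.png",np.hstack([crop(t,250,255),crop(s,290,255)]))
E
```

```text
(no output)
```

View pics/z1.png

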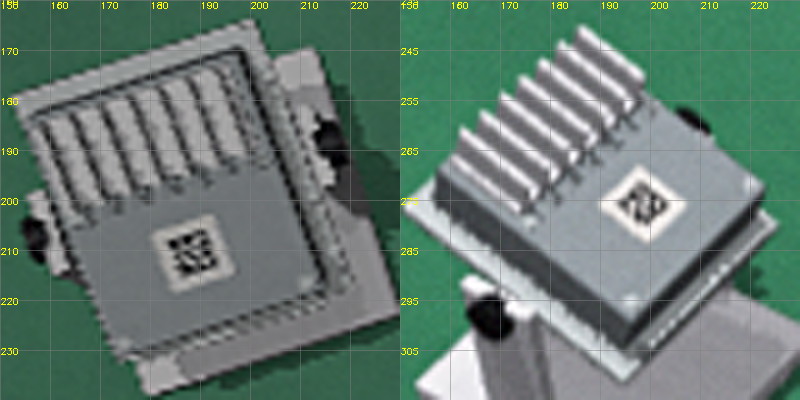

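View pics/z2.png

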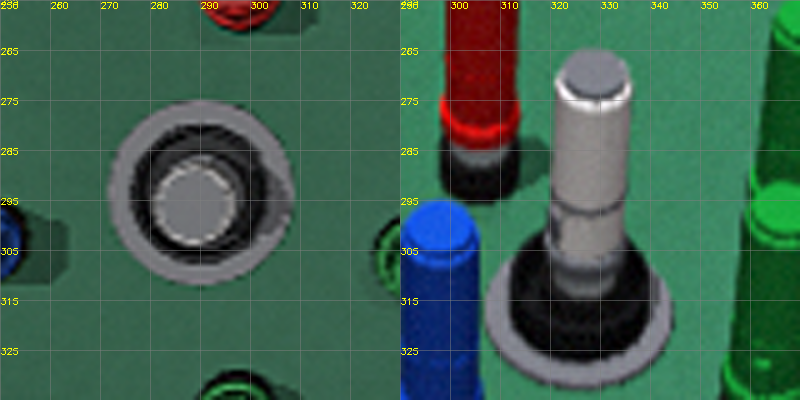

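Top crop: the face corners are at about (174,230), (215,217) and (158,183), with the label at (188.5,210.5). Side crop: the lower face corners are at about (196,297) and (222,273), with the label at (198.6,275.6). The reader tail is at top (288.7,296) and side (329,269), standing in the dock. Next I'll triangulate these.

```bash
cat > h.py <<'E'
import numpy as np, json
from scipy.spatial.transform import Rotation as R
C={"side":(42.19826835853338,307.5293675319134,245.82613629066026,[-0.18521936,0.64195911,1.07571504],[-0.39818042,0.83165304,-0.35205592,0.1608173]),
"top":(48.82075993454415,319.13319584761865,236.44594022106247,[0.49674213,0.01317733,1.20915665],[0.70829024,-0.70488279,0.03382701,-0.01791411])}
def ray(n,p):
    v,cx,cy,e,q=C[n]; f=240/np.tan(np.radians(v/2))
    d=R.from_quat(q).apply([(p[0]-cx)/f,(p[1]-cy)/f,1]); return np.array(e),d/np.linalg.norm(d)
def plane(n,p,z):
    e,d=ray(n,p); return e+d*(z-e[2])/d[2]
def tri(pt,ps):
    a,u=ray("top",pt);b,v=ray("side",ps)
    s=np.linalg.lstsq(np.c_[u,-v],b-a,rcond=None)[0]
    A=a+u*s[0];B=b+v*s[1]; return (A+B)/2,np.linalg.norm(A-B)
E
python3 - <<'E'
from h import *
np.set_printoptions(precision=4,suppress=True)
T=lambda x,y:(150+x/5,160+y/5); S=lambda x,y:(150+(x-400)/5,235+y/5)
pts={"lab":(T(192.5,252.5),S(643,203)),"LL":(T(120,352),S(628,318)),"LR":(T(325,285),S(763,190)),"UL":(T(38,113),S(437,167)),
"lUL":(T(150,231),S(599,205)),"lUR":(T(210,213),S(640,165)),"lLR":(T(236,274),S(687,178)),"lLL":(T(172,293),S(648,243))}
P={}
for k,(a,b) in pts.items(): P[k],e=tri(a,b); print(k,P[k],round(e,4))
def an(up,ac,m):
    z=np.cross(up,ac); z/=np.linalg.norm(z); print(m,np.linalg.norm(up),np.linalg.norm(ac),"n",z,"lean",np.degrees(np.arccos(z[2])),"az",np.degrees(np.arctan2(z[1],z[0])),"slope az",np.degrees(np.arctan2(up[1],up[0])),"across az",np.degrees(np.arctan2(ac[1],ac[0])))
an(P["UL"]-P["LL"],P["LL"]-P["LR"],"face")
an(P["lUL"]+P["lUR"]-P["lLL"]-P["lLR"],P["lUL"]+P["lLL"]-P["lUR"]-P["lLR"],"label x2")
print("tail",tri((288.7,296),(329,269.5)), plane("top",(288.7,296),.156),plane("side",(329,269.5),.156))
print("dock",plane("top",(290,293.6),.003),plane("side",(325.7,317),.003))
# decoys tops
for k,p in dict(red=(297,251),blue=(241,306),g1=(335,309),g2=(296,344)).items(): print(k,plane("top",p,.15))
E
```

```text
lab [0.6273 0.2558 0.1292] 0.0012
LL [0.5879 0.2883 0.1157] 0.0004
LR [0.6164 0.205  0.1122] 0.0002
UL [0.6825 0.3167 0.1447] 0.0013
lUL [0.6353 0.2722 0.1324] 0.0022
lUR [0.6426 0.2476 0.1341] 0.0021
lLR [0.6185 0.2372 0.1388] 0.0019
lLL [0.6109 0.2646 0.1249] 0.0017
face 0.10287833089796973 0.08814711696690704 n [-0.2553 -0.1282  0.9583] lean 16.598047136448038 az -153.33155058586442 slope az 16.674045393040156 across az 108.88347082167813
label x2 0.05187038220360557 0.056286290239150716 n [-0.145   0.2468  0.9582] lean 16.63298865433103 az 120.42856732037941 slope az 20.405499525071285 across az 106.05143563875397
tail (array([0.4553, 0.0493, 0.154 ]), np.float64(0.0004953401814081584)) [0.4556 0.0494 0.156 ] [0.4538 0.0503 0.156 ]
dock [0.455  0.0517 0.003 ] [0.4551 0.0513 0.003 ]
red [0.545  0.0337 0.15  ]
blue [0.4353 0.1439 0.15  ]
g1 [ 0.4299 -0.0427  0.15  ]
g2 [0.361  0.0344 0.15  ]
```

```bash
cat >> h.py <<'E'
def go(p,az=18.):
    from bench import r
    s=r.read_state(); q=R.from_quat(s["eef_rot"]); M=q.as_matrix()
    d=q.inv().apply(np.array(p)-s["ee_pos"])*1000; a=np.degrees(np.arctan2(M[1,0],M[0,0]))
    print("t",round(s["time"],2),"pos",s["ee_pos"].round(4),"w",round(s["width"],4),"g",round(s["grip_force"],1),"F",s["ft_force"].round(2),"shift",d.round(1),"turn",round(a-az,2),"tiltz",M[:,2].round(3))
E
python3 -c "
from h import *
go([.455,.0505,.23])"
```

```text
t 0.1 pos [ 0.2176 -0.5855  0.2218] w 0.0868 g 0.0 F [-0.06  1.1   0.8 ] shift [ 444.1 -513.5   -7.5] turn 2.39 tiltz [-0.     0.001 -1.   ]
```

```bash
python3 -m crank '[[[444,-513.5,-7.5,2.4,1],[444,-513.5,-7.5,2.4,1],[444,-513.5,-7.5,2.4,1],[444,-513.5,-7.5,2.4,1],[444,-513.5,-7.5,2.4,1],[444,-513.5,-7.5,2.4,1],[444,-513.5,-7.5,2.4,1],[444,-513.5,-7.5,2.4,1],[444,-513.5,-7.5,2.4,1],[444,-513.5,-7.5,2.4,1],[444,-513.5,-7.5,2.4,1],[444,-513.5,-7.5,2.4,1],[444,-513.5,-7.5,2.4,1],[444,-513.5,-7.5,2.4,1],[444,-513.5,-7.5,2.4,1],[444,-513.5,-7.5,2.4,1],[444,-513.5,-7.5,2.4,1],[444,-513.5,-7.5,2.4,1]]]' 12; python3 -c "
from h import *
go([.455,.0505,.102])"
```

```text
time: 1.9
ee_pos: [0.4548, 0.0489, 0.2299]
eef_rot: [0.988, 0.155, -0.0, 0.0]
ft_force: [0.1, 0.0, -0.2]
width: 0.0869
grip_force: 0.0
t 1.9 pos [0.4548 0.0489 0.2299] w 0.0869 g 0.0 F [ 0.1   0.03 -0.24] shift [  0.7  -1.6 127.9] turn -0.14 tiltz [-0.    -0.001 -1.   ]
```

```bash
python3 -m crank '[[[0.7,-1.5,40,0,1],[0.7,-1.5,80,0,1],[0.7,-1.5,110,0,1],[0.7,-1.5,128,0,1],[0.7,-1.5,128,0,1],[0.7,-1.5,128,0,-1],[0.7,-1.5,128,0,-1],[0.7,-1.5,128,0,-1],[0.7,-1.5,128,0,-1],[0.7,-1.5,128,0,-1],[0.7,-1.5,128,0,-1]]]' 12; python3 -c "
from h import *
go([.455,.0505,.102])"
```

```text
time: 3.0
ee_pos: [0.4554, 0.0518, 0.1022]
eef_rot: [0.988, 0.156, 0.0, 0.0]
ft_force: [-0.3, -0.4, 0.4]
width: 0.0469
grip_force: 0.0
t 3.0 pos [0.4554 0.0518 0.1022] w 0.0469 g 0.0 F [-0.34 -0.45  0.36] shift [-0.7  1.1  0.2] turn -0.02 tiltz [ 0. -0. -1.]
```

```bash
python3 -m crank '[[[0,0,0,0,-1],[0,0,0,0,-1],[0,0,0,0,-1],[0,0,0,0,-1],[0,0,0,0,-1]]]' 12; python3 -c "
from h import *
go([.455,.0505,.102])"
```

```text
time: 3.5
ee_pos: [0.4552, 0.0517, 0.102]
eef_rot: [0.988, 0.156, -0.0, 0.0]
ft_force: [-0.1, -0.4, 0.5]
width: 0.0316
grip_force: 12.0
t 3.5 pos [0.4552 0.0517 0.102 ] w 0.0316 g 12.0 F [-0.12 -0.42  0.49] shift [-0.6  1.1  0. ] turn -0.02 tiltz [-0. -0. -1.]
```

```bash
python3 -m crank '[[[-4,0,-0.5,0,-1],[-8,0,-1,0,-1],[-12,0,-1.3,0,-1],[-16,0,-1.5,0,-1],[-20,0,-1.6,0,-1],[-20,0,-1.6,0,-1]]]' 12; python3 - <<'E'
from h import *
from bench import r; import cv2
go([.455,.0505,.102])
a=r.camera("side")["image"][230:350,260:390,::-1];b=r.camera("top")["image"][240:360,230:360,::-1]
cv2.imwrite("pics/t1.png",cv2.resize(np.hstack([a,b]),None,fx=3,fy=3,interpolation=2))
E
```

```text
time: 4.1
ee_pos: [0.4361, 0.0454, 0.1039]
eef_rot: [0.988, 0.156, 0.0, 0.0]
ft_force: [1.4, 0.4, 0.1]
width: 0.0322
grip_force: 12.0
t 4.1 pos [0.4361 0.0454 0.1039] w 0.0322 g 12.0 F [1.44 0.39 0.1 ] shift [19.6  0.9  1.9] turn -0.03 tiltz [ 0.001 -0.001 -1.   ]
```

View pics/t1.png

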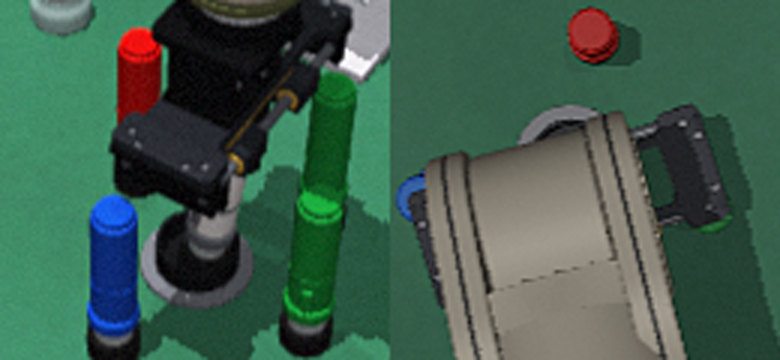

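The reader is pivoting in the grip as wanted, with its tail leaning towards the robot. I'll continue, then lift clear and measure the lean.

```bash
python3 -m crank '[[[-4,0,0.5,0,-1],[-8,0,0.8,0,-1],[-12,0,1.2,0,-1],[-16,0,1.6,0,-1],[-16,0,1.6,0,-1],[-16,0,-10,0,-1],[-14,0,-30,0,-1],[-14,0,-60,0,-1],[-14,0,-95,0,-1],[-14,0,-130,0,-1],[-14,0,-130,0,-1]]]' 12; python3 - <<'E'
from h import *
from bench import r; import cv2
go([.455,.0505,.102])
A=r.camera("side")["image"][...,::-1];B=r.camera("top")["image"][...,::-1]
cv2.imwrite("pics/s2.png",A);cv2.imwrite("pics/tt2.png",B)
cv2.imwrite("pics/t2.png",cv2.resize(A[180:310,270:400],None,fx=4,fy=4,interpolation=2))
E
```

```text
time: 5.3
ee_pos: [0.4243, 0.0421, 0.238]
eef_rot: [0.988, 0.157, 0.002, 0.001]
ft_force: [0.4, -0.1, -1.4]
width: 0.032
grip_force: 12.0
t 5.3 pos [0.4243 0.0421 0.238 ] w 0.032 g 12.0 F [ 0.43 -0.12 -1.44] shift [ 31.2   1.3 136.1] turn 0.03 tiltz [ 0.005 -0.    -1.   ]
```

View pics/t2.png

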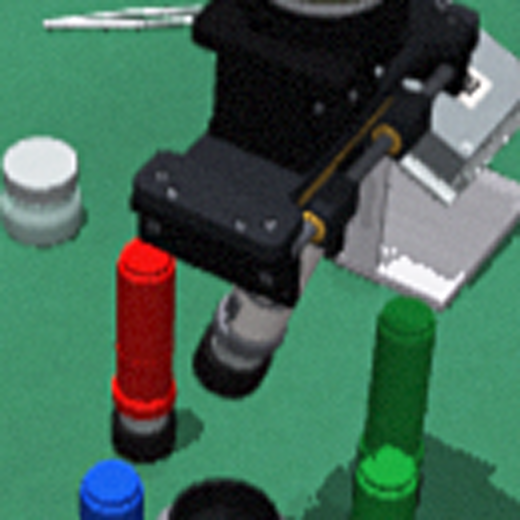

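```bash
cat >> h.py <<'E'
def proj(n,P):
    v,cx,cy,e,q=C[n]; f=240/np.tan(np.radians(v/2)); c=R.from_quat(q).inv().apply(np.array(P)-e); return np.array([cx+f*c[0]/c[2],cy+f*c[1]/c[2]])
E
python3 - <<'E'
from h import *
np.set_printoptions(precision=1,suppress=True)
G=np.array([.4243,.0421,.257]); a=np.radians(18); h=np.array([np.cos(a),np.sin(a),0])
for t in range(10,41,5):
    q=np.radians(t); ax=-np.sin(q)*h+np.array([0,0,np.cos(q)])  # nose->tail
    print(t,[ (proj("side",G-ax*(.115-l))-[270,180])*4 for l in(0,.036,.048,.08)])
E
python3 - <<'E'
import cv2
b=cv2.imread("pics/tt2.png")[150:300,230:360]
a=cv2.imread("pics/s2.png")[225:285,310:370]
import numpy as np
cv2.imwrite("pics/t3.png",np.hstack([cv2.resize(a,(600,600),interpolation=2)]))
E
```

```text
10 [array([251.5, 384.4]), array([265.2, 341.2]), array([269.9, 326.4]), array([282.7, 285.7])]
15 [array([235.3, 373.7]), array([253.8, 333.7]), array([260.1, 320. ]), array([277.5, 282.4])]
20 [array([219.6, 362.1]), array([242.7, 325.6]), array([250.7, 313.1]), array([272.5, 278.7])]
25 [array([204.4, 349.7]), array([232. , 316.9]), array([241.5, 305.6]), array([267.6, 274.7])]
30 [array([189.9, 336.5]), array([221.9, 307.6]), array([232.8, 297.7]), array([263. , 270.5])]
35 [array([176.2, 322.5]), array([212.2, 297.8]), array([224.6, 289.3]), array([258.6, 266. ])]
40 [array([163.3, 308. ]), array([203.2, 287.6]), array([216.9, 280.6]), array([254.5, 261.4])]
```

View pics/t3.png

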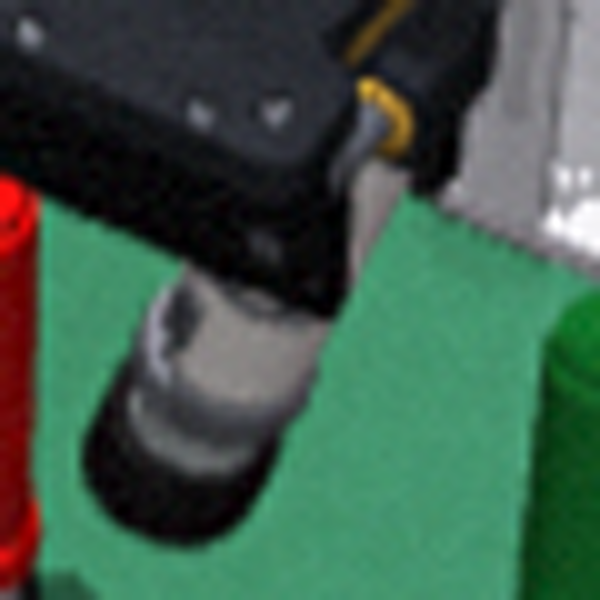

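The side view shows the wand leaning in the grip. Barrel edge slope and mouth position (about crop (170,480)) fit a lean of about 17.5°, which matches the face. Now I'll move above the label.

```bash
cat >> h.py <<'E'
def tgt(d,t=17.5,az=18.,L=.115,Lc=(.6275,.256,.127)):
    a,q=np.radians([az,t]); n=np.array([-np.sin(q)*np.cos(a),-np.sin(q)*np.sin(a),np.cos(q)])
    return np.array(Lc)+n*(L+d)-[0,0,.019]
E
python3 -c "
from h import *
go(tgt(.03)); print(tgt(.03))"
```

```text
t 5.4 pos [0.4226 0.0416 0.234 ] w 0.0318 g 12.0 F [-0.07 -0.4  -2.52] shift [ 217.5 -140.6  -12.3] turn 0.0 tiltz [-0. -0. -1.]
[0.58603171 0.24252614 0.24628896]
```

```bash
python3 -m crank '[[[10,-6,-25,0,-1],[40,-26,-35,0,-1],[75,-48,-35,0,-1],[110,-71,-35,0,-1],[145,-94,-35,0,-1],[180,-116,-35,0,-1],[205,-132,-30,0,-1],[217.5,-140.5,-20,0,-1],[217.5,-140.5,-12,0,-1],[217.5,-140.5,-12,0,-1],[217.5,-140.5,-12,0,-1]]]' 16; python3 - <<'E'
from h import *
from bench import r; import cv2
go(tgt(.03))
A=r.camera("side")["image"][...,::-1];B=r.camera("top")["image"][...,::-1]
cv2.imwrite("pics/s4.png",A);cv2.imwrite("pics/tt4.png",B)
cv2.imwrite("pics/t4.png",cv2.resize(A[215:315,140:270],(780,600),interpolation=2))
for d in(.03,):
  g=tgt(d)+[0,0,.019]
  print([ (proj("side",p)-[140,215])*6 for p in(tgt(d,L=0)+[0,0,.019],np.array([.6275,.256,.127]),np.array([.6275,.256,.123]))])
E
```

```text
time: 6.5
ee_pos: [0.5859, 0.241, 0.2454]
eef_rot: [0.988, 0.156, -0.001, 0.0]
ft_force: [0.1, -1.0, -1.3]
width: 0.0314
grip_force: 16.0
t 6.5 pos [0.5859 0.241  0.2454] w 0.0314 g 16.0 F [ 0.13 -0.98 -1.27] shift [ 0.6 -1.4 -0.9] turn -0.05 tiltz [-0.001 -0.001 -1.   ]
[array([361.16680624, 320.87777844]), array([349.86147242, 367.4905405 ]), array([351.1365473 , 375.35801414])]
```

View pics/t4.png

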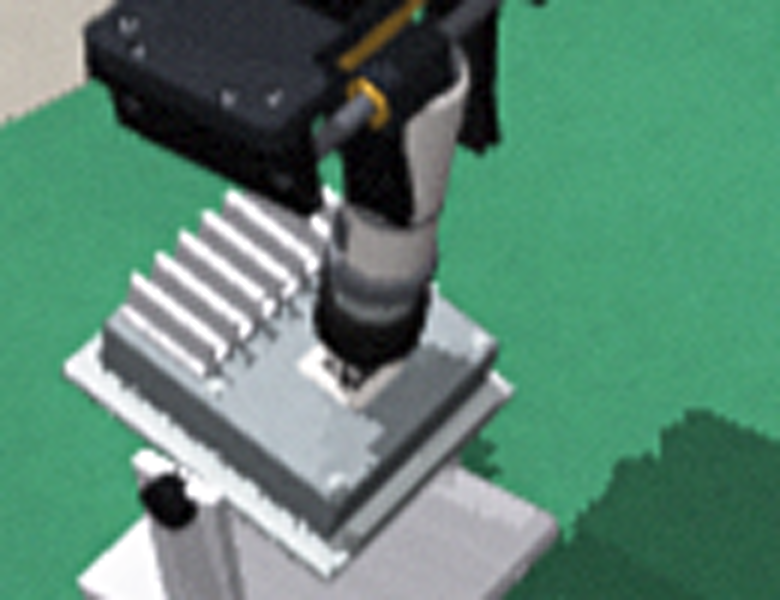

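The nose hangs over the label. The mouth centre is at about crop (369,320), close to the predicted (365,320), and the label centre is at (351,364). The lean matches, so I'll approach along the normal.

```bash
python3 -m crank '[[[2,-1.4,5,0,-1],[4,-1.4,11,0,-1],[6,-1.4,17,0,-1],[6.6,-1.4,20,0,-1],[6.6,-1.4,20,0,-1],[6.6,-1.4,20,0,-1]]]' 20; python3 -c "
from h import *
go(tgt(.01))"
```

```text
time: 7.2
ee_pos: [0.5922, 0.2455, 0.2256]
eef_rot: [0.988, 0.156, -0.0, -0.0]
ft_force: [0.8, -0.8, -2.1]
width: 0.0316
grip_force: 20.0
t 7.2 pos [0.5922 0.2455 0.2256] w 0.0316 g 20.0 F [ 0.78 -0.78 -2.1 ] shift [-0.8  0.9 -1.6] turn -0.01 tiltz [-0.  0. -1.]
```

```bash
python3 -m crank '[[[0.3,0.4,2,0,-1],[0.9,0.4,4,0,-1],[1.2,0.4,5,0,-1],[1.2,0.4,5,0,-1],[1.2,0.4,5,0,-1]]]'; for i in 1 ; do python3 -c "
from h import *
go(tgt(.005))"; done;  python3 -m crank '[[[0.6,0,1.9,0,-1],[0.6,0,1.9,0,-1],[0.6,0,1.9,0,-1]]]';python3 -c "
from h import *
go(tgt(.003))"
```

```text
time: 7.7
ee_pos: [0.5935, 0.2454, 0.2208]
eef_rot: [0.988, 0.156, 0.0, 0.0]
ft_force: [0.6, -0.5, -0.0]
width: 0.0317
grip_force: 20.0
t 7.7 pos [0.5935 0.2454 0.2208] w 0.0317 g 20.0 F [ 0.6  -0.52 -0.04] shift [-0.5  0.4 -1.7] turn -0.02 tiltz [ 0. -0. -1.]
time: 8.0
ee_pos: [0.5941, 0.2456, 0.2189]
eef_rot: [0.988, 0.156, 0.0, 0.0]
ft_force: [-2.1, -1.0, 1.0]
width: 0.0313
grip_force: 20.0
t 8.0 pos [0.5941 0.2456 0.2189] w 0.0313 g 20.0 F [-2.06 -0.98  1.01] shift [-0.5  0.5 -1.7] turn -0.01 tiltz [ 0. -0. -1.]
```

```bash
python3 -m crank '[[[0.5,0,1.4,0,-1],[0.5,0,1.4,0,-1],[0.5,0,1.4,0,-1]]]';python3 -c "
from h import *
from bench import r
go(tgt(.0015))
n=np.array([-.286,-.093,.954])
for i in range(4): r.camera('side'); f=r.read_state(); print(f['ft_force'].round(2),round(f['ft_force']@n,2),f['torque'].round(3))"
```

```text
time: 8.3
ee_pos: [0.5945, 0.2458, 0.2174]
eef_rot: [0.988, 0.156, 0.0, 0.0]
ft_force: [-2.2, -2.3, 2.6]
width: 0.0319
grip_force: 20.0
t 8.3 pos [0.5945 0.2458 0.2174] w 0.0319 g 20.0 F [-2.16 -2.29  2.61] shift [-0.5  0.4 -1.7] turn -0.02 tiltz [ 0. -0. -1.]
[-2.24 -0.79  3.09] 3.67 [-0.407  0.497 -0.001]
[-2.29 -1.01  2.72] 3.35 [-0.444  0.462 -0.023]
[-1.87 -1.96  3.53] 4.09 [-0.415  0.502 -0.027]
[-1.73 -1.59  3.05] 3.55 [-0.439  0.466 -0.035]
```

```bash
python3 -m crank '[[[0.2,0,0.7,0,-1],[0.2,0,0.7,0,-1],[0.2,0,0.7,0,-1],[0.2,0,0.7,0,-1]]]';python3 -c "
from h import *
from bench import r
import cv2
go(tgt(.0007))
n=np.array([-.286,-.093,.954]);L=[]
for i in range(8): im=r.camera('side')['image']; f=r.read_state(); L.append(np.r_[f['ft_force'],f['ft_force']@n])
print(np.mean(L,0).round(2))
cv2.imwrite('pics/t5.png',cv2.resize(im[215:315,140:270,::-1],(780,600),interpolation=2))
"
```

```text
time: 8.9
ee_pos: [0.5947, 0.2458, 0.2167]
eef_rot: [0.988, 0.156, 0.0, 0.0]
ft_force: [-1.5, -2.0, 3.7]
width: 0.0318
grip_force: 20.0
t 8.9 pos [0.5947 0.2458 0.2167] w 0.0318 g 20.0 F [-1.53 -1.97  3.7 ] shift [-0.5  0.5 -1.7] turn -0.01 tiltz [ 0. -0. -1.]
[-2.16 -1.61  3.35  3.96]
```

View pics/t5.png

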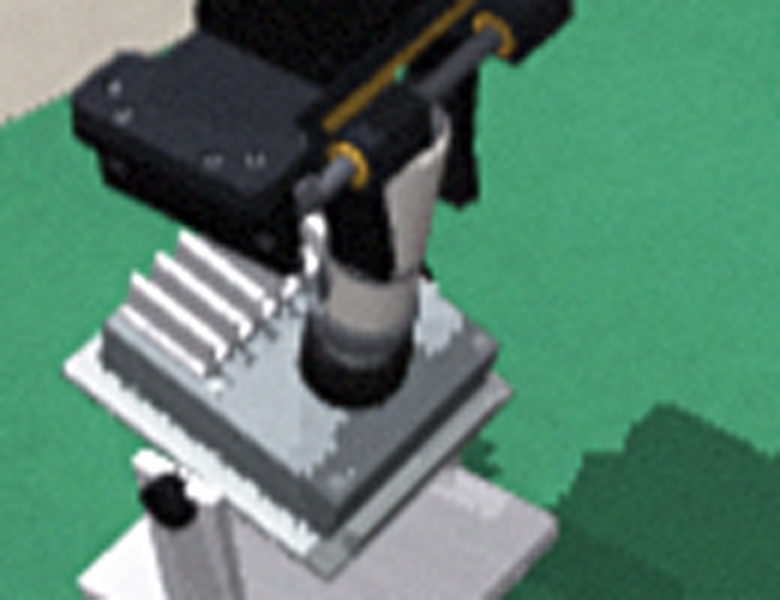

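The nose sits flat on the label. Its mouth centre is at about (355,359) against the label centre at (351,363), which is within 2 mm. The axial force is about 5 N, so I'll hold here.

```bash
python3 -m crank '[[[0,0,0,0,-1],[0,0,0,0,-1],[0,0,0,0,-1],[0,0,0,0,-1],[0,0,0,0,-1],[0,0,0,0,-1],[0,0,0,0,-1],[0,0,0,0,-1],[0,0,0,0,-1],[0,0,0,0,-1],[0,0,0,0,-1],[0,0,0,0,-1],[0,0,0,0,-1],[0,0,0,0,-1],[0,0,0,0,-1],[0,0,0,0,-1],[0,0,0,0,-1],[0,0,0,0,-1],[0,0,0,0,-1],[0,0,0,0,-1]]]';python3 -c "
from h import *
from bench import r
go(tgt(.0007))
n=np.array([-.286,-.093,.954]);L=[]
for i in range(10): r.camera('side'); f=r.read_state(); L.append(np.r_[f['ft_force'],f['ft_force']@n])
print(np.mean(L,0).round(2))
"
```

```text
time: 11.3
ee_pos: [0.5948, 0.2458, 0.2166]
eef_rot: [0.988, 0.156, 0.0, 0.0]
ft_force: [-3.3, -1.8, 2.9]
width: 0.0315
grip_force: 20.0
t 11.3 pos [0.5948 0.2458 0.2166] w 0.0315 g 20.0 F [-3.3  -1.83  2.91] shift [-0.5  0.5 -1.7] turn -0.01 tiltz [ 0. -0. -1.]
[-2.37 -1.53  3.37  4.03]
```

```bash
python3 -m crank '[[[-0.9,0,-3,0,-1],[-3,0,-9.5,0,-1],[-6,0,-19,0,-1],[-11,0,-35,0,-1],[-15,0,-50,0,-1],[-15,0,-50,0,-1]]]' 20; python3 -c "
from h import *
go([.4226,.0416,.234])"
```

```text
time: 12.4
ee_pos: [0.5808, 0.242, 0.2701]
eef_rot: [0.988, 0.156, 0.002, -0.0]
ft_force: [-0.2, 0.2, -0.8]
width: 0.0316
grip_force: 20.0
t 12.4 pos [0.5808 0.242  0.2701] w 0.0316 g 20.0 F [-0.16  0.2  -0.81] shift [-212.5  141.7   35.1] turn 0.0 tiltz [ 0.004  0.002 -1.   ]
```

```bash
python3 -m crank '[[[-10,7,0,0,-1],[-40,27,0,0,-1],[-75,50,0,0,-1],[-110,73,0,0,-1],[-145,97,0,0,-1],[-175,117,0,0,-1],[-200,133.5,10,0,-1],[-212.5,141.7,30,0,-1],[-212.5,141.7,60,0,-1],[-212.5,141.7,85,0,-1],[-212.5,141.7,85,0,-1],[-212.5,141.7,85,0,-1]]]' 20; python3 - <<'E'
from h import *
from bench import r; import cv2
go([.4226,.0416,.107])
A=r.camera("side")["image"][...,::-1]
cv2.imwrite("pics/s6.png",A[200:340,250:400])
g=cv2.cvtColor(A,cv2.COLOR_BGR2GRAY); 
G=r.read_state()["ee_pos"]+[0,0,.019]; a,q=np.radians([18,17.5]); ax=np.array([-np.sin(q)*np.cos(a),-np.sin(q)*np.sin(a),np.cos(q)])
for l in (0,.036,.048): print(l,proj("side",G-ax*(.115-l)).round(1))
print("dock rim c",proj("side",[.455,.0515,.028]))
E
```

```text
time: 13.6
ee_pos: [0.4218, 0.0406, 0.1819]
eef_rot: [0.988, 0.156, -0.0, -0.0]
ft_force: [-0.1, 0.2, -0.3]
width: 0.0313
grip_force: 20.0
t 13.6 pos [0.4218 0.0406 0.1819] w 0.0313 g 20.0 F [-0.06  0.24 -0.29] shift [ 1.1 -0.7 74.9] turn -0.03 tiltz [-0.001  0.    -1.   ]
0 [327.  290.2]
0.036 [332.  281.4]
0.048 [333.8 278.3]
dock rim c [326.04903188 309.79265787]
```

```bash
python3 -m crank '[[[1.1,-0.7,15,0,-1],[1.1,-0.7,30,0,-1],[1.1,-0.7,45,0,-1],[1.1,-0.7,57,0,-1],[1.1,-0.7,66,0,-1],[1.1,-0.7,73,0,-1],[1.1,-0.7,73,0,-1],[1.1,-0.7,73,0,-1]]]' 20; python3 -c "
from h import *
go([.4226,.0416,.105])"; python3 -m crank '[[[0,0,1,0,-1],[0,0,2,0,-1],[0,0,3,0,-1],[0,0,3,0,-1]]]';  python3 -c "
from h import *
go([.4226,.0416,.102])"
```

```text
time: 14.45
ee_pos: [0.4232, 0.0419, 0.109]
eef_rot: [0.988, 0.156, 0.0, -0.0]
ft_force: [-1.3, 0.1, -1.2]
width: 0.0315
grip_force: 20.0
t 14.45 pos [0.4232 0.0419 0.109 ] w 0.0315 g 20.0 F [-1.3   0.09 -1.18] shift [-0.7  0.1  4. ] turn -0.01 tiltz [ 0.  0. -1.]
time: 14.85
ee_pos: [0.423, 0.0418, 0.1056]
eef_rot: [0.988, 0.156, 0.0, 0.0]
ft_force: [-0.2, 0.5, -0.6]
width: 0.0318
grip_force: 20.0
t 14.85 pos [0.423  0.0418 0.1056] w 0.0318 g 20.0 F [-0.22  0.53 -0.57] shift [-0.4  0.1  3.6] turn -0.02 tiltz [ 0. -0. -1.]
```

```bash
for k in 1 2; do python3 -m crank '[[[0,0,1,0,-1],[0,0,1.7,0,-1],[0,0,1.7,0,-1]]]' 12;  python3 -c "
from h import *
from bench import r
go([.4226,.0416,.102]); L=[]
for i in range(5): r.camera('side'); L.append(r.read_state()['ft_force'])
print(np.mean(L,0).round(2))"; done
```

```text
time: 15.15
ee_pos: [0.4229, 0.0418, 0.1038]
eef_rot: [0.988, 0.156, -0.0, 0.0]
ft_force: [-0.6, 0.6, -1.7]
width: 0.0317
grip_force: 12.0
t 15.15 pos [0.4229 0.0418 0.1038] w 0.0317 g 12.0 F [-0.62  0.64 -1.73] shift [-0.3  0.1  1.8] turn -0.01 tiltz [-0. -0. -1.]
[-0.17 -0.01 -1.67]
time: 15.7
ee_pos: [0.423, 0.0418, 0.1022]
eef_rot: [0.988, 0.156, 0.0, 0.0]
ft_force: [-0.1, -0.1, -0.3]
width: 0.0316
grip_force: 12.0
t 15.7 pos [0.423  0.0418 0.1022] w 0.0316 g 12.0 F [-0.1  -0.07 -0.26] shift [-0.4  0.1  0.2] turn -0.01 tiltz [ 0. -0. -1.]
[-0.07 -0.3  -0.96]
```

```bash
python3 -m crank '[[[4,0,0.4,0,-1],[8,0,0.2,0,-1],[12,0,0,0,-1],[16,0,-0.2,0,-1],[20,0,-0.2,0,-1],[24,0,0,0,-1],[28,0,0.2,0,-1],[32,0,0.4,0,-1],[34.5,0,0.7,0,-1],[34.5,0,0.7,0,-1],[34.5,0,0.7,0,-1]]]' 8;  python3 - <<'E'
from h import *
from bench import r; import cv2
go([.455,.0515,.102])
A=r.camera("side")["image"][...,::-1]
cv2.imwrite("pics/t7.png",cv2.resize(A[240:340,270:400],(780,600),interpolation=2))
L=[]
for i in range(5): r.camera('side'); L.append(r.read_state()['ft_force'])
print(np.mean(L,0).round(2))
G=r.read_state()["ee_pos"]+[0,0,.019]
for l in (0,.036,.048,.09): print(l,((proj("side",G-np.array([0,0,.115-l]))-[270,240])*6).round(1))
print("dock rim c",(proj("side",[.455,.0515,.028])-[270,240])*6)
E
```

```text
time: 17.05
ee_pos: [0.4561, 0.0527, 0.1017]
eef_rot: [0.988, 0.156, 0.0, -0.0]
ft_force: [0.3, -0.5, 1.5]
width: 0.0317
grip_force: 8.0
t 17.05 pos [0.4561 0.0527 0.1017] w 0.0317 g 8.0 F [ 0.26 -0.51  1.51] shift [-1.4  0.8 -0.3] turn -0.0 tiltz [ 0.001  0.    -1.   ]
[ 0.83 -0.42  1.62]
0 [330.3 457.5]
0.036 [333.6 394.1]
0.048 [334.7 372.5]
0.09 [338.7 294.5]
dock rim c [336.29419129 418.75594721]
```

View pics/t7.png

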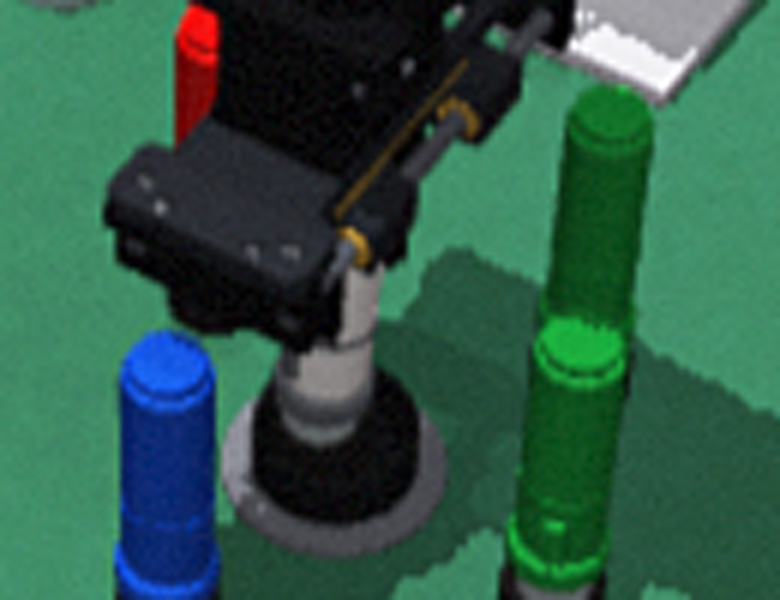

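The wand is nearly upright in the cup. The barrel edge still leans about 4° with the nose forward, and the upward force shows the nose is slightly compressed. I'll move a bit further forward and up.

```bash
python3 -m crank '[[[2,0,-0.5,0,-1],[4,0,-0.9,0,-1],[6,0,-1.2,0,-1],[7,0,-1.2,0,-1],[7,0,-1.2,0,-1]]]' 8;  python3 - <<'E'
from h import *
from bench import r; import cv2
go([.455,.0515,.102])
L=[]
for i in range(6): A=r.camera('side')["image"]; L.append(r.read_state()['ft_force'])
print(np.mean(L,0).round(2))
cv2.imwrite("pics/t8.png",cv2.resize(A[240:340,270:400,::-1],(780,600),interpolation=2))
# barrel edges: bright white pixels per row
b=A[290:312,300:350].astype(int); m=(b.min(2)>110)&(np.ptp(b,2)<30)
for i in range(0,22,1):
    x=np.where(m[i])[0]
    if len(x): print(290+i,300+x.min(),300+x.max(),len(x))
G=r.read_state()["ee_pos"]+[0,0,.019]
for l in (0,.036,.048,.09): print(l,proj("side",G-np.array([0,0,.115-l])).round(1))
E
```

```text
time: 17.85
ee_pos: [0.4624, 0.0545, 0.1025]
eef_rot: [0.988, 0.156, -0.0, 0.0]
ft_force: [-1.2, -1.5, -1.8]
width: 0.0317
grip_force: 8.0
t 17.85 pos [0.4624 0.0545 0.1025] w 0.0317 g 8.0 F [-1.23 -1.54 -1.79] shift [-8.   0.6  0.6] turn -0.02 tiltz [-0. -0. -1.]
[-0.31 -1.34 -1.65]
290 325 330 6
291 325 330 6
292 325 329 5
293 324 329 6
294 324 327 4
295 324 326 3
296 329 329 1
297 319 329 9
298 319 329 11
299 319 329 11
300 319 329 11
301 319 329 11
302 319 328 10
303 318 328 11
304 319 328 10
305 322 325 4
307 311 311 1
308 310 311 2
309 310 311 2
310 309 311 3
311 308 310 3
0 [322.5 314.7]
0.036 [323.  304.1]
0.048 [323.2 300.5]
0.09 [323.8 287.5]
```

```bash
python3 -m crank '[[[-1.5,0,0.5,0,-1],[-1.5,0,1,0,-1],[-1.5,0,1,0,-1]]]' 8;  python3 - <<'E'
from h import *
from bench import r
go([.455,.0515,.102])
L=[]
for i in range(6): r.camera('side'); L.append(r.read_state()['ft_force'])
print(np.mean(L,0).round(2))
E
```

```text
time: 18.45
ee_pos: [0.4611, 0.0544, 0.1018]
eef_rot: [0.988, 0.156, 0.0, -0.0]
ft_force: [0.1, -0.1, -0.9]
width: 0.0319
grip_force: 8.0
t 18.45 pos [0.4611 0.0544 0.1018] w 0.0319 g 8.0 F [ 0.06 -0.07 -0.94] shift [-6.7  0.8 -0.2] turn -0.01 tiltz [ 0.  0. -1.]
[-0.13  0.08 -1.25]
```

```bash
python3 -m crank '[[[0,0,0.5,0,-1],[0,0,1,0,-1],[0,0,1,0,-1]]]' 6;  python3 - <<'E'
from h import *
from bench import r
go([.455,.0515,.102])
L=[]
for i in range(6): r.camera('side'); L.append(r.read_state()['ft_force'])
print(np.mean(L,0).round(2))
E
```

```text
time: 19.05
ee_pos: [0.4612, 0.0542, 0.1008]
eef_rot: [0.988, 0.156, 0.0, -0.0]
ft_force: [-1.0, 0.6, 0.4]
width: 0.032
grip_force: 6.0
t 19.05 pos [0.4612 0.0542 0.1008] w 0.032 g 6.0 F [-0.99  0.61  0.36] shift [-6.7  0.7 -1.2] turn -0.02 tiltz [ 0.  0. -1.]
[0.17 0.53 1.39]
```

```bash
python3 -m crank '[[[0,0,-0.5,0,0],[0,0,-0.5,0,0.3],[0,0,-0.5,0,0.6],[0,0,-0.5,0,0.6],[0,0,-0.5,0,0.8],[0,0,-0.5,0,0.8],[0,0,-0.5,0,0.8],[0,0,-0.5,0,0.8],[0,0,-10,0,0.8],[0,0,-40,0,0.8],[0,0,-80,0,0.8],[0,0,-120,0,0.8],[0,0,-150,0,0.8],[0,-40,-150,0,0.8],[0,-90,-150,0,0.8],[0,-140,-150,0,0.8],[0,-190,-150,0,0.8],[0,-240,-150,0,0.8],[0,-240,-150,0,0.8],[0,-240,-150,0,0.8]]]';  python3 - <<'E'
from h import *
from bench import r; import cv2
go([.455,.0515,.102])
A=r.camera("side")["image"][...,::-1];B=r.camera("top")["image"][...,::-1]
cv2.imwrite("pics/f.png",np.hstack([cv2.resize(A[190:360,220:390],(400,400)),cv2.resize(B[210:380,200:370],(400,400))]))
E
```

```text
time: 21.35
ee_pos: [0.3862, 0.2836, 0.2512]
eef_rot: [0.987, 0.158, 0.0, -0.0]
ft_force: [-0.2, 0.4, 0.3]
width: 0.0783
grip_force: 0.0
t 21.35 pos [0.3862 0.2836 0.2512] w 0.0783 g 0.0 F [-0.18  0.4   0.28] shift [ -7.  242.  149.1] turn 0.18 tiltz [-0.  0. -1.]
```

View pics/f.png

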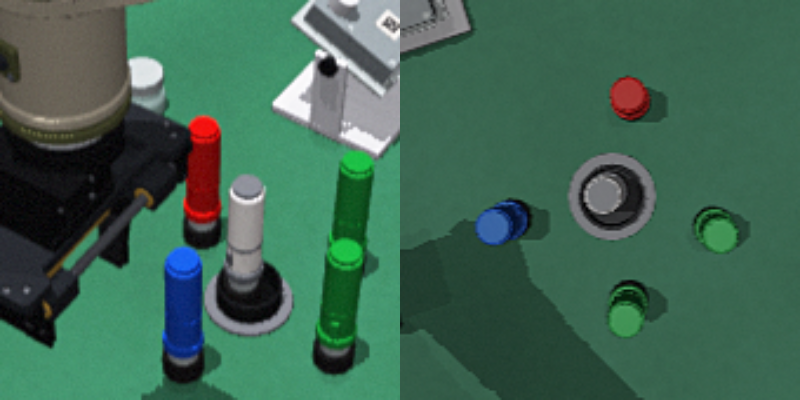

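The final view shows the reader upright in the dock, with tail and collar aligned as at the start. The decoys have not moved and the gripper is clear.

```bash
python3 -c "
from bench import r
print(r.close_job())"
```

```text
the job is handed in; nothing more can be done
None
```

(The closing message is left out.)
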